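# Leak-check the lid joint of a reaction vessel with a sniffer pen

## Robot

A 6-joint arm with a two-finger parallel gripper is mounted at the origin on the work surface. World frame = base frame: x ahead of the robot, y to its left, z up, the work surface at z = 0. Lengths are in m, angles in degrees, forces in N, time in s.
With the tool pointing down it reaches from about 0.35 to 0.875 m from the base axis. Payload 4.2 kg.
Tool frame: the origin (TCP) lies at the very end of the fingers, on their centre line; the grasp point (between the pads) lies 19 mm behind it; z points along the fingers, y is the line along which they close (so a half turn about z gives the same grasp; the last joint's range is limited). The gripper opens to 87 mm and grips with 3 to 60 N. Pads are 19 mm wide; open, the fingers measure 117 mm over their backs; the gripper's body (75 mm by 190 mm) begins 51 mm behind the grasp point.
Start: joints at [14.817, 22.042, 0.453, 0, -68.411, -14.817], TCP at [0.625, 0, 0.223] pointing down, gripper open.
Joint ranges: [-179.83, 179.83], [-69.29, 118.12], [-61.27, 80.66], [-181.25, 117.63], [-171.15, -9.14], [-177.46, 177.46]. Speed limits (degrees/s): [159.86, 159.86, 180, 180, 180, 180].

## Interface

Orientations are given as a 3x3 rotation matrix whose columns are the frame's x, y, z axes.
In Python, from station import sense, optics, r gives the robot as it stands. The module is installed in compiled form; this text tells all that it offers.
- The arm moves only by the shell command python3 -m pendant 'ROWS' [OPENING]. ROWS is JSON, a list that holds one entry, the list of rows, each a list of 4 numbers: the shift along the tool's x, y, z normalised to -1 to 1, where 1 is 100 mm, then the turn about the tool's z normalised to -1 to 1, where 1 is 2 rad. A call has 1 to 8 rows; each row is the pose to reach, as a shift and turn from the pose commanded when the call began, along the tool's axes at that moment; what a row does not reach only later rows make up. A row lasts 1/10 s, in which the tool goes at most 50 mm and 8.59 degrees, less where a joint would pass 70% of its speed; a pose out of reach is approached as far as the arm can. A call with a number of a shift or a turn outside -1 to 1 is refused whole. A call with a gripper value outside its range is refused whole. OPENING is the closure, from 0 (fully open) to 1 (shut), set as the call begins (- or left out, the last holds). The fingers move at their own pace and stop on an object; the grip force is fixed at half the most. Time passes only in rows, so rows that repeat a pose let the fingers close. It gives the time, the measured TCP pose, the force, the opening and the grip force at its end, in the units of the state.
- sense(): the state, without advancing time (a new reading comes with each control period).
- optics.capture(name): name is "scene" or "side" or "wrist"; returns the picture (384x512x3 uint8, red, green, blue); there is no depth.
- optics.get_calibration(name): a dict with "camera_matrix" (3x3 intrinsics, pixels), "camera_from_world" (4x4, takes a point from world to camera coordinates). Camera axes: x right, y down, z forward; pixel columns grow to the right and rows downward; lengths in m; the calibration is good to about 2 mm. The wrist camera is an equidistant fisheye: a pixel r from the principal point sees the ray r / f radians off the axis. A picture is of the moment at which its call begins: read the wrist's pose just before it. get_calibration takes no time and is no camera call; for the wrist camera it gives the pose at the moment of the call.
- r.finish_job(): hands the job in; it is judged then, once.
The state is a dict: "time_s": time; "joints": joint angles; "joint_velocities": joint speeds; "effort": joint torques, N m; "tcp_pos": TCP position; "ee_rot": TCP orientation; "wrist_force": force on the tool from outside, world axes, zero at the start; "moment": the same for the moment, N m; "gripper_width": opening from 0.0 (shut) to 1.0 (fully open); "gripper_force": force on a finger pad.
Only numpy, scipy, OpenCV 4.12 (cv2) and the standard library are available. Lean on these libraries where they do the work, as an engineer would, in place of code of your own. Each camera call takes 0.05 s, during which the arm holds its last target. There are 200 camera calls.

## Task

Check the lid joint of the glass reaction vessel for leaks: take the leak-detector pen from its hanger and, starting right beside the clamp under the tap, guide its tip slowly, about 3 cm a second, along the black gasket line, anticlockwise seen from above, all the way round to the other side of that same clamp. Keep the tip level with the line and about 5 mm off the rim, covering each free stretch from clamp to clamp and steering round the two clamps on the way, without knocking the vessel or disturbing the things around it. Then hang the pen upright by its collar in the free fork of the hanger again.

Things in the scene. Friction and masses are not known exactly. Their poses are not given: they have to be found in the camera images.
- vessel: Fixed glass reaction vessel with a white lid; origin at the centre of its underside on the bench, z up, +x towards its tap. Glass flange and lid are both 110 mm across; the joint between them is a 3 mm black gasket line round the rim, 115.5 mm above the bench. The lid's top is at 131 mm; the stoppers and caps on it end below 185 mm.
- joint_centre (a point): Point on the vessel's axis at the height of the joint, 115.5 mm above the bench (the rim is 55 mm from it); x towards the tap, z up.
- clamp_tap (a point): Steel screw clamp on the rim under the tap (0 degrees, vessel's +x): point on the rim, 55 mm from the axis, at the joint's height, in the middle of the clamp. The clamp is 16 mm wide along the rim, sticks out to 70 mm from the vessel's axis and reaches from 26 mm below to 39 mm above the joint.
- clamp_2 (a point): Same point of the next clamp, of the same size, 120 degrees anticlockwise (seen from above) from the tap.
- clamp_3 (a point): Same point of the last clamp, of the same size, 240 degrees anticlockwise from the tap.
- tap_end (a point): Outer end of the tap's glass hose arm, 93 mm from the axis, 170 mm above the bench. The arm is 10 to 16 mm thick and runs out level from the lid over the clamp under it; the white T key on it is 28 mm long along the arm, 58 mm from the axis, its top 191 mm above the bench.
- pen_handle (a point): Centre of the flat grip of the loose leak-detector pen (155 mm long, about 70 g). The grip is 16 mm thick along the pen's x, 26 mm wide along y and 60 mm long along z (the pen's axis, pointing from the tip to the grip). It hangs upright, tip down, with its x along the hanger's x within 0.2 rad.
- pen_tip (a point): The pen's sensing tip, 125 mm below the grip's centre on the pen's axis. The nose is a steel tube 5 mm across and 40 mm long; above it the body is 16 mm across.
- pen_collar (a point): Centre of the underside of the pen's round collar (32 mm across, 5 mm thick), 35 mm below the grip's centre and 90 mm above the tip. The pen hangs by this collar.
- pen: The pen as a whole; origin at the tip, z along its axis up to the grip, x across the grip's 16 mm thickness.
- hanger: Fixed probe hanger: foot plate 120 x 150 x 10 mm, column and beam at the back (+x), and two forks side by side that are open to the front (-x); its x axis is level. Origin at the centre of the forks on the bench. Nothing of it stands higher than 153 mm.
- fork_a (a point): Seat of the left fork (hanger's +y, 45 mm off its middle): where the middle of a hung probe's collar underside rests, on the forks' top face 150 mm above the bench. The slot is 22 mm wide, the prongs 11 mm; they run 23 mm forward of the seat and end in lips 3 mm high; the slot also runs back 26 mm to the beam.
- fork_b (a point): Seat of the right fork (hanger's -y), same as fork_a, 90 mm from it. The pen hangs in one fork and the electrode in the other.
- electrode: Bystander: slim round glass electrode, 151 mm long, hanging by its collar in the other fork; its top is 42 mm above the forks. Origin at its lower end.
- reagent: Bystander: amber reagent bottle 86 mm across with a white dosing head, 259 mm tall, standing on the bench, on the other side of the vessel from the hanger. Origin at the centre of its underside.
- dropper_bottle: Bystander: white plastic dropper bottle, 54 mm across, 148 mm tall, standing about 128 mm from the vessel's axis. Origin at the centre of its underside.
- beaker: Bystander: clear beaker, 68 mm across, 95 mm tall, standing about 138 mm from the vessel's axis. Origin at the centre of its underside.
Not all that is in view belongs to the job. What is shaped like the pen but yellow is not meant.

How it is judged:
By the outcome, as a careful person would: the job done as asked, in the order asked, and still so for the second after the job is handed in, with the robot touching nothing.
It also fails if it takes over 72 s, if anything falls off the work surface, if the arm or the gripper's body presses on something with over 40 N, if the wrist force passes 120 N, or if a joint passes its speed limit or range.

## Working session

There is one attempt and no reset: what is moved stays moved. The work goes in short steps, Python scripts to look and compute and a shell command to move; the robot and the scene stay as the last step left them, time stands still between calls to the robot, and variables do not carry over. Pictures are saved under pics/ and viewed, at most 10 in all, crops included, and the job is handed in when it is done.

```bash
mkdir -p pics
python3 - <<'E'
from station import sense, optics
import cv2, numpy as np
s=sense(); print(s['time_s'],s['tcp_pos'],s['ee_rot'],s['gripper_width'])
for n in ("scene","side","wrist"):
    c=optics.get_calibration(n); print(n,np.round(c['camera_matrix'],1).tolist(),np.round(c['camera_from_world'],3).tolist())
    cv2.imwrite(f'pics/{n}0.png',cv2.resize(optics.capture(n)[:,:,::-1],(800,600),interpolation=cv2.INTER_CUBIC))
E
```

```text
0.0 [6.24419078e-01 2.60486691e-05 2.21459953e-01] [[-2.20144717e-04 -9.99997634e-01 -2.16419694e-03]
 [-9.99999973e-01  2.20313080e-04 -7.75567234e-05]
 [ 7.80333408e-05  2.16417981e-03 -9.99997655e-01]] 1.0050820692259126
scene [[423.7, 0.0, 259.6], [0.0, 423.7, 195.5], [0.0, 0.0, 1.0]] [[0.71, 0.704, 0.013, -0.429], [0.551, -0.544, -0.632, -0.238], [-0.438, 0.456, -0.775, 1.389], [0.0, 0.0, 0.0, 1.0]]
side [[356.6, 0.0, 257.3], [0.0, 356.6, 190.9], [0.0, 0.0, 1.0]] [[-0.921, -0.389, -0.021, 0.557], [-0.186, 0.485, -0.855, 0.21], [0.343, -0.783, -0.519, 0.969], [0.0, 0.0, 0.0, 1.0]]
wrist [[297.3, 0.0, 253.2], [0.0, 297.3, 190.5], [0.0, 0.0, 1.0]] [[-1.0, 0.0, 0.002, 0.624], [0.001, 0.963, 0.271, -0.032], [-0.002, 0.271, -0.963, 0.392], [0.0, 0.0, 0.0, 1.0]]
```

View pics/scene0.png

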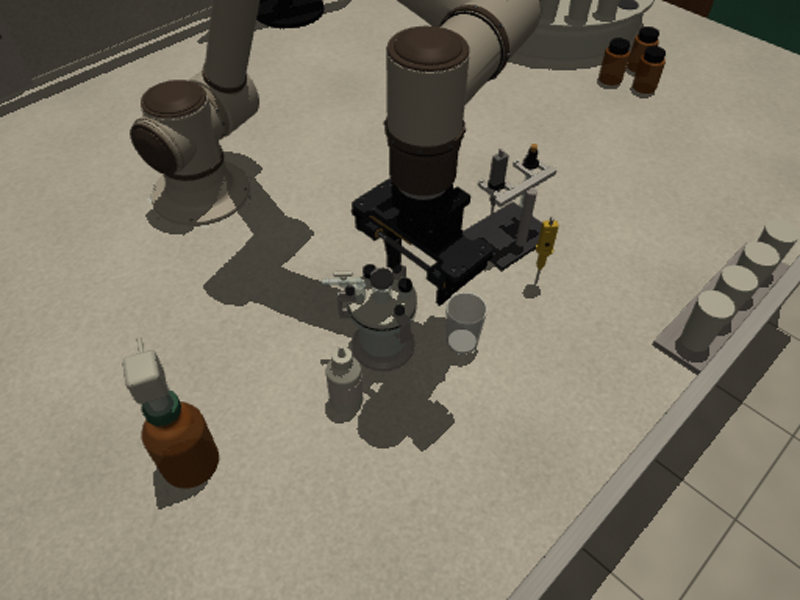

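View pics/side0.png

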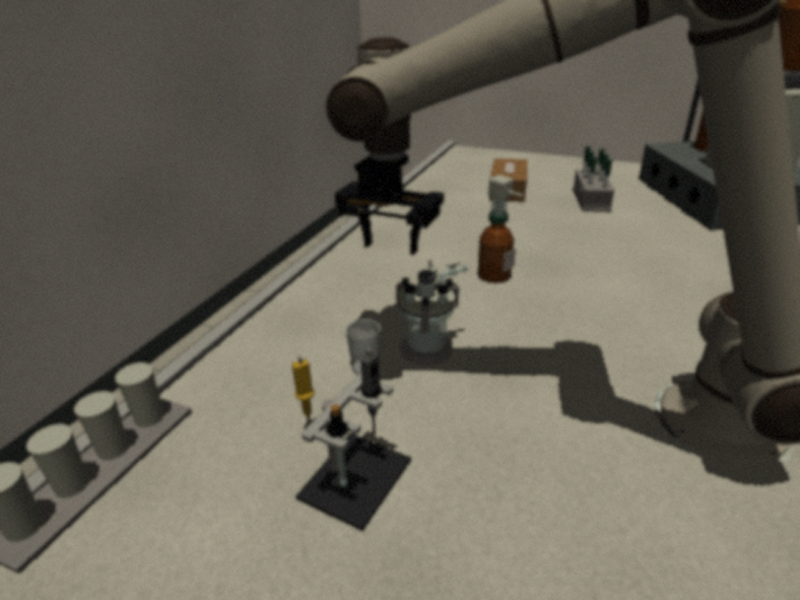

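View pics/wrist0.png

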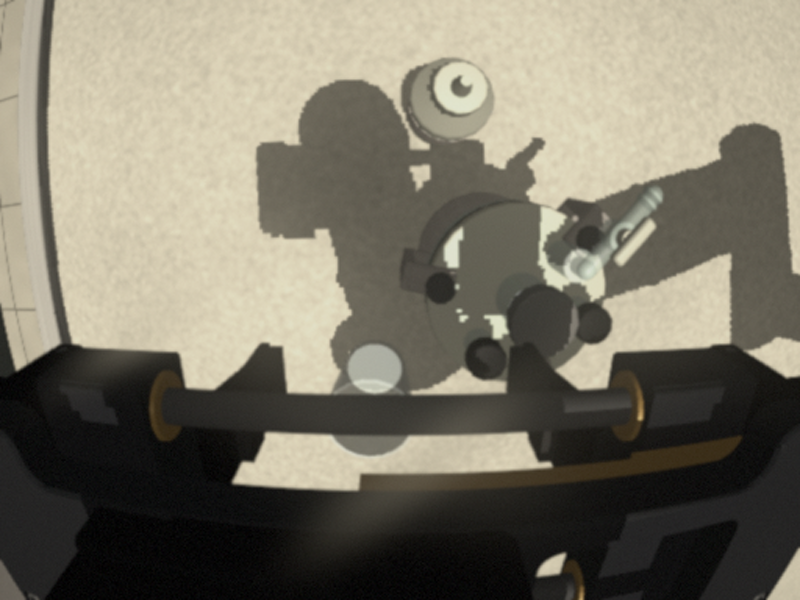

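The scene view shows three pen-like things:
- A dark-grey grip hangs in one fork: scene (498,165), side (370,372).
- The electrode, black with an orange cap, hangs in the other fork: scene (532,155), side (336,420).
- The yellow decoy stands apart: scene (546,240), side (302,378).

The grey one in the fork fits the pen. The vessel is at wrist (520,290), with its tap pointing up-right to (655,190).

```bash
cat > h.py <<'E'
import numpy as np, cv2
from station import sense, optics
def ray(name,c,px):
    K,T=np.array(c['camera_matrix']),np.array(c['camera_from_world'])
    u=(np.array(px,float)-K[:2,2])/K[0,0]
    if name=='wrist':
        r=np.hypot(*u); d=np.array([*(u*np.sinc(r/np.pi)),np.cos(r)])
    else: d=np.array([*u,1.])
    R,t=T[:3,:3],T[:3,3]
    return -R.T@t, R.T@d/np.linalg.norm(d)
def at_z(name,c,px,z):
    o,d=ray(name,c,px); return o+d*(z-o[2])/d[2]
def proj(name,c,P):
    K,T=np.array(c['camera_matrix']),np.array(c['camera_from_world'])
    p=(T[:3,:3]@np.array(P,float).T).T+T[:3,3]
    if name=='wrist':
        rho=np.linalg.norm(p[:,:2],axis=1); th=np.arctan2(rho,p[:,2]); u=p[:,:2]/rho[:,None]*th[:,None]
    else: u=p[:,:2]/p[:,2:]
    return u*K[0,0]+K[:2,2]
E
python3 - <<'E'
from h import *
S=.64
for n,l in {'wrist':[('vessel lid',(520,290),.131),('tapend',(655,190),.17),('dropper',(462,85),.148),('beaker base',(375,368),.005),('clamp2',(405,270),.14)],
 'scene':[('pen top',(499,152),.215),('electrode',(533,147),.192),('vessel',(383,300),.131),('reagent',(143,365),.25),('yellow',(548,222),.2),('beaker',(466,310),.095)],
 'side':[('pen top',(371,357),.215),('el',(336,408),.192),('vessel',(428,285),.131),('foot',(298,497),0.01),('foot',(361,527),.01),('foot',(411,460),.01)]}.items():
    c=optics.get_calibration(n)
    print(n,np.round(ray(n,c,(256,192))[0],3))
    for a,p,z in l: print(a,np.round(at_z(n,c,np.array(p)*S,z),3))
E
```

```text
wrist [ 0.625 -0.076  0.385]
vessel lid [ 0.552 -0.009  0.131]
tapend [ 0.492 -0.073  0.17 ]
dropper [ 0.591 -0.121  0.148]
beaker base [0.642 0.096 0.005]
clamp2 [ 0.619 -0.023  0.14 ]
scene [ 1.045 -0.461  0.931]
pen top [0.512 0.319 0.215]
electrode [0.528 0.399 0.192]
vessel [ 0.559 -0.007  0.131]
reagent [ 0.499 -0.357  0.25 ]
yellow [0.67  0.253 0.2  ]
beaker [0.647 0.094 0.095]
side [0.22  0.874 0.694]
pen top [0.514 0.315 0.215]
el [0.524 0.404 0.192]
vessel [ 0.562 -0.041  0.131]
foot [0.594 0.426 0.01 ]
foot [0.483 0.437 0.01 ]
foot [0.464 0.296 0.01 ]
```

```bash
python3 -m pendant '[[[-0.4,0.3,-0.3,0],[-0.8,0.64,-0.6,0],[-1,0.64,-0.6,0],[-1,0.64,-0.6,0],[-1,0.64,-0.6,0]]]'
python3 - <<'E'
from h import *
import json
s=sense();c=optics.get_calibration('wrist');im=optics.capture('wrist')[:,:,::-1]
print(s['time_s'],s['tcp_pos']);json.dump({k:np.array(v).tolist() for k,v in c.items()},open('c1.json','w'));cv2.imwrite('pics/w1raw.png',im)
V=np.array([[.556,-.01,.131]]);p=proj('wrist',c,V)[0];print(p)
x,y=int(p[0]),int(p[1]);x0=max(0,min(x-80,352));y0=max(0,min(y-60,264));print(x0,y0)
cv2.imwrite('pics/w1.png',cv2.resize(im[y0:y0+120,x0:x0+160],(800,600),interpolation=cv2.INTER_CUBIC))
E
```

```text
time_s: 0.65
tcp_pos: [0.5606, 0.1007, 0.2826]
ee_rot: [[0.002, -1.0, -0.0], [-1.0, -0.002, 0.0], [-0.0, 0.0, -1.0]]
wrist_force: [-0.1, -0.3, -0.8]
gripper_width: 0.999
gripper_force: 0.0
0.65 [0.56056224 0.10071039 0.28256166]
[257.51850033  76.18910314]
177 16
```

View pics/w1.png

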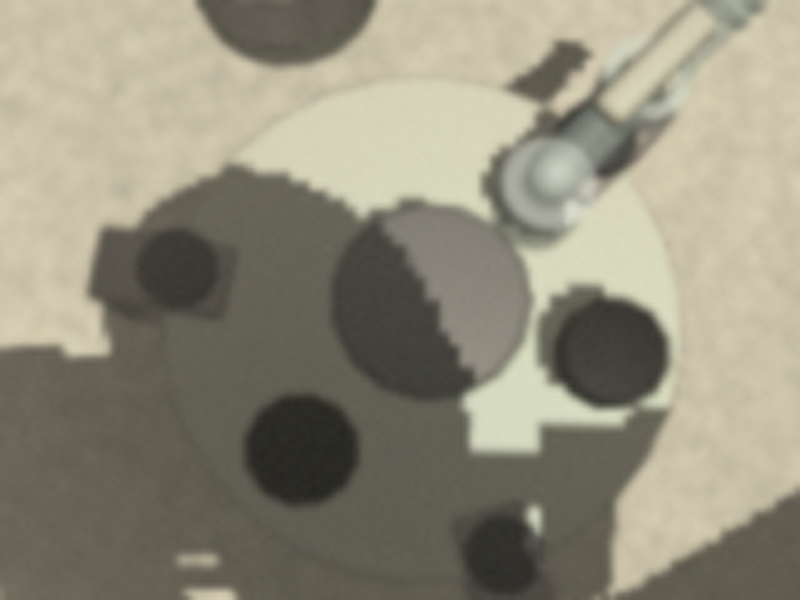

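The crop shows the lid circle: top (425,78), left (163,340), right (682,310). The clamp knobs are at (177,267) for clamp 2 and (500,552) for clamp 3, the tap arm runs up-right, and stopper caps sit at (610,350) and (300,450).

Run:
```python
from h import *
import json
from scipy.optimize import least_squares
c=json.load(open('c1.json')); f=lambda p:np.array(p,float)/5+[177,16]-.4
W=lambda p,z: at_z('wrist',c,f(p),z)
E=[(425,78),(340,97),(260,148),(682,310),(670,408),(655,245),(165,355),(200,470),(240,520),(340,562)]
P=np.array([W(p,.131)[:2] for p in E])
s=least_squares(lambda q:np.hypot(*(P-q[:2]).T)-q[2],[.556,-.01,.055]);print('fit',s.x,np.round(s.fun*1e3,1))
s2=least_squares(lambda q:np.hypot(*(P-q[:2]).T)-.055,[.556,-.01]);print('fixedR',s2.x);C=s2.x
def pol(n,p,z,r=None):
    w=W(p,z)[:2]-C; print(n,z,'rad %.1f ang %.1f'%(np.hypot(*w)*1e3,np.degrees(np.arctan2(w[1],w[0]))), '' if r is None else 'r %.1f'%(np.hypot(*(W((p[0]+r,p[1]),z)-W(p,z)))*1e3))
pol('knob2',(177,267),.1545,40);pol('knob3',(500,552),.1545,37)
for z in(.15,.17,.184): pol('capR',(610,350),z,57);pol('capL',(300,450),z,57)
pol('arm',(735,5),.178);pol('armroot',(555,170),.18);pol('boss',(545,180),.17,60)
pol('c2 outer a',(102,228),.135);pol('c2 outer b',(90,293),.135)
```

```text
fit [ 0.55219574 -0.00404214  0.05400058] [ 1.4 -0.1 -1.6  0.9  0.4 -1.3  0.1  1.   1.3 -2. ]
fixedR [ 0.55199799 -0.00385822]Traceback (most recent call last):
  File "<stdin>", line 12, in <module>
  File "<stdin>", line 11, in pol
TypeError: return arrays must be of ArrayType
```

```bash
cat > fit.py <<'E'
from h import *
import json
from scipy.optimize import least_squares
from scipy.ndimage import map_coordinates, gaussian_filter
def fitlid(im,c,C0,show=None,z=.131):
    g=gaussian_filter(im.astype(float).mean(2),.7); C=np.array(C0)
    for it in range(3):
        pts=[]
        for a in np.radians(np.arange(0,360,3)):
            rr=np.arange(.050,.0605,.00025) if it==0 else np.arange(.052,.0585,.00025)
            w=np.c_[C[0]+rr*np.cos(a),C[1]+rr*np.sin(a),np.full(len(rr),z)]
            u=proj('wrist',c,w); v=map_coordinates(g,[u[:,1],u[:,0]],order=1)
            d=np.abs(np.gradient(v)); k=d.argmax()
            if d[k]>1.0 and 0<k<len(rr)-1: pts.append(w[k,:2])
        P=np.array(pts)
        s=least_squares(lambda q:np.hypot(*(P-q[:2]).T)-q[2],[*C,.055],loss='soft_l1',f_scale=.0004);C=s.x[:2]
    print('lid',np.round(s.x,4),'n',len(P),'med|res|mm',np.round(np.median(abs(s.fun))*1e3,2)); return C
if __name__=='__main__':
    c=json.load(open('c1.json'));im=cv2.imread('pics/w1raw.png')
    for C0 in ([.552,-.004],[.556,-.008],[.55,0.]): C=fitlid(im,c,C0)
    f=lambda p:np.array(p,float)/5+[177,16]-.4
    W=lambda p,z: at_z('wrist',c,f(p),z)
    def pol(n,p,z,r=0):
        w=W(p,z)[:2]-C; print(n,z,'rad %.1f ang %.1f r %.1f'%(np.hypot(*w)*1e3,np.degrees(np.arctan2(w[1],w[0])),np.linalg.norm(W((p[0]+r,p[1]),z)-W(p,z))*1e3))
    pol('knob2',(177,267),.1545,40);pol('knob3',(500,552),.1545,37)
    for z in(.15,.17,.184): pol('capR',(610,350),z,57);pol('capL',(300,450),z,57)
    pol('arm',(735,5),.178);pol('armroot',(555,170),.18);pol('boss',(545,180),.17,60)
    pol('c2 outer a',(102,228),.135);pol('c2 outer b',(90,293),.135)
E
python3 fit.py
```

```text
lid [ 0.5531 -0.0038  0.0549] n 64 med|res|mm 0.67
lid [ 0.5567 -0.0011  0.0561] n 58 med|res|mm 1.21
lid [ 0.5536 -0.0035  0.0553] n 64 med|res|mm 0.83
knob2 0.1545 rad 48.2 ang -14.1 r 7.8
knob3 0.1545 rad 47.6 ang 109.6 r 7.3
capR 0.15 rad 38.0 ang 173.7 r 11.5
capL 0.15 rad 34.0 ang 47.1 r 11.2
capR 0.17 rad 35.2 ang 170.5 r 10.7
capL 0.17 rad 33.4 ang 48.8 r 10.4
capR 0.184 rad 33.3 ang 168.0 r 10.1
capL 0.184 rad 33.1 ang 49.9 r 9.9
arm 0.178 rad 83.2 ang -133.2 r 0.0
armroot 0.18 rad 34.9 ang -131.9 r 0.0
boss 0.17 rad 34.5 ang -131.0 r 11.1
c2 outer a 0.135 rad 69.3 ang -19.8 r 0.0
c2 outer b 0.135 rad 68.4 ang -8.1 r 0.0
```

```bash
python3 -m pendant '[[[-0.4,0.2,-0.2,0],[-0.8,0.4,-0.4,0],[-1,0.48,-0.47,0],[-1,0.48,-0.47,0]]]' >/dev/null
python3 -m pendant '[[[-0.4,0,0,0],[-0.8,0,0,0],[-0.96,0,0,0],[-0.96,0,0,0],[-0.96,0,0,0]]]' | head -3
python3 - <<'E'
from h import *
import json
s=sense();c=optics.get_calibration('wrist');im=optics.capture('wrist')[:,:,::-1]
json.dump({k:np.array(v).tolist() for k,v in c.items()},open('c2.json','w'));cv2.imwrite('pics/w2raw.png',im)
p=proj('wrist',c,np.array([[.518,.35,.18]]))[0];print(p)
x0=max(0,min(int(p[0])-100,312));y0=max(0,min(int(p[1])-75,234));print(x0,y0)
cv2.imwrite('pics/w2.png',cv2.resize(im[y0:y0+150,x0:x0+200],(800,600),interpolation=cv2.INTER_CUBIC))
E
```

```text
time_s: 1.6
tcp_pos: [0.5133, 0.2948, 0.3284]
ee_rot: [[-0.001, -1.0, -0.002], [-1.0, 0.001, -0.002], [0.002, 0.002, -1.0]]
[248.70857991 227.73346832]
148 152
```

View pics/w2.png

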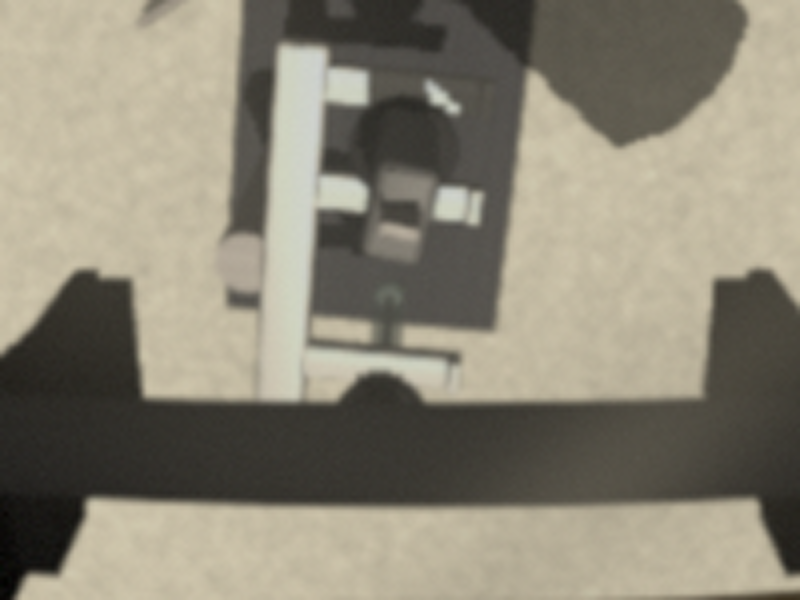

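The crop confirms the grey flat-gripped pen: collar centre (407,147), grip around (400,215). The beam runs along its back on the left at (290,220), and the fork prongs point right (+x side is left). The electrode in the other fork is at (380,390). The yellow decoy is out of this crop.

Run:
```python
from h import *
import json
c=json.load(open('c2.json'));W=lambda p,z: at_z('wrist',c,np.array(p,float)/4+[148,152]-.4,z)
a=lambda d:np.degrees(np.arctan2(d[1],d[0]))
print('collar',W((407,147),.155), 'sides x',W((357,147),.155)[:2],W((458,147),.155)[:2])
for z in(.215,): 
  for p in[(366,258),(417,263),(428,205),(377,200)]: print('top',W(p,z))
print('beam ang',a(W((262,395),.153)-W((278,45),.153)),a(W((303,395),.153)-W((328,47),.153)))
print('grip ang',a(W((363,256),.215)-W((370,205),.215)),a(W((420,262),.215)-W((428,210),.215)))
print('foot',a(W((500,325),.01)-W((535,20),.01)), a(W((228,303),.01)-W((495,328),.01)))
print('foot corners',W((495,328),.01),W((228,303),.01))
print('electrode front prong lip', W((455,372),.152),'pen prong rear tip',W((475,205),.152),'pen prong front tip',W((462,97),.15), 'electrode',W((380,400),.192))
```

```text
collar [0.51732761 0.31055608 0.155     ] sides x [0.53200282 0.31052802] [0.50237238 0.31058144]
top [0.52693905 0.32276017 0.215     ]
top [0.51428779 0.32409243 0.215     ]
top [0.51156023 0.30893941 0.215     ]
top [0.52401041 0.30763872 0.215     ]
beam ang 85.17584040368696 84.44951211952906
grip ang 81.72407180204199 81.70779415218884
foot 84.89515865308455 -5.674245478772953
foot corners [0.48058826 0.43290696 0.01      ] [0.59853454 0.4211879  0.01      ]
electrode front prong lip [0.50259384 0.38505507 0.152     ] pen prong rear tip [0.49703622 0.32945023 0.152     ] pen prong front tip [0.50112693 0.29668533 0.15      ] electrode [0.5249074  0.37430583 0.192     ]
```

```bash
python3 -m pendant '[[[-0.177,-0.047,0,0.07],[-0.177,-0.047,0.3,0.07],[-0.177,-0.047,0.6,0.07],[-0.177,-0.047,0.9,0.07],[-0.177,-0.047,0.9,0.07],[-0.177,-0.047,0.9,0.07]]]' 0.4
python3 - <<'E'
from h import *
import json
im=optics.capture('wrist')[:,:,::-1];c=optics.get_calibration('wrist');cv2.imwrite('pics/w3raw.png',im)
s=sense();print(s['tcp_pos'],s['gripper_width'])
cv2.imwrite('pics/w3.png',cv2.resize(im[130:310,136:376],(800,600),interpolation=cv2.INTER_CUBIC))
print(proj('wrist',c,np.array([s['tcp_pos'],s['tcp_pos']-[0,0,.023]]))-[136,130])
E
```

```text
time_s: 2.25
tcp_pos: [0.5184, 0.3127, 0.2404]
ee_rot: [[-0.14, -0.99, 0.001], [-0.99, 0.14, -0.001], [0.0, -0.001, -1.0]]
wrist_force: [1.1, -0.1, 1.2]
gripper_width: 0.619
gripper_force: 0.0
[0.51881935 0.31336224 0.24155016] 0.6093690939546236
[[117.28985319 108.72632349]
 [117.36675599  94.26543551]]
```

View pics/w3.png

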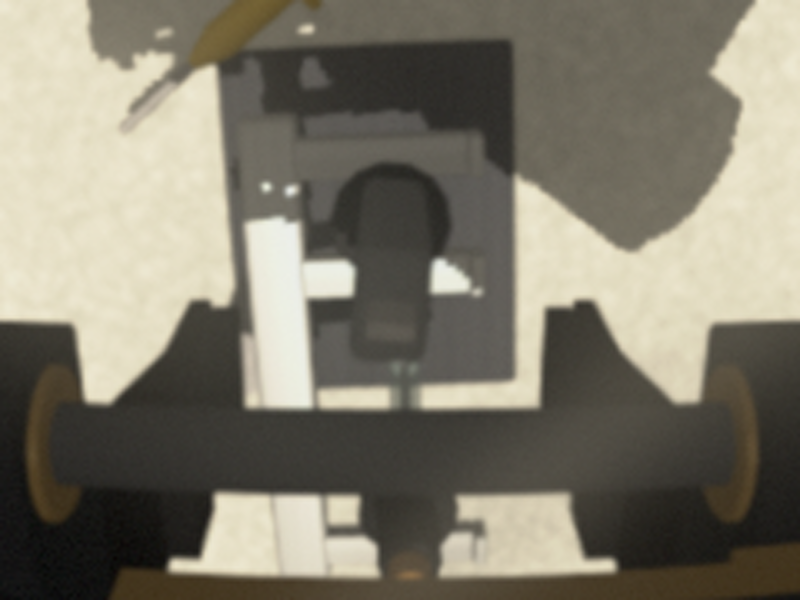

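The pen's top face (about (391,318)) lies right where the TCP axis projects (391,314), between the fingers; going down.

```bash
python3 -m pendant '[[[0,0,0.2,0],[0,0,0.4,0],[0,0,0.55,0],[0,0,0.65,0],[0,0,0.72,0],[0,0,0.72,0],[0,0,0.72,0]]]'
python3 -m pendant '[[[0,0,0,0],[0,0,0,0],[0,0,0,0],[0,0,0,0],[0,0,0,0],[0,0,0,0]]]' 1
```

```text
time_s: 3.0
tcp_pos: [0.5182, 0.3141, 0.1686]
ee_rot: [[-0.139, -0.99, 0.001], [-0.99, 0.139, 0.001], [-0.001, -0.001, -1.0]]
wrist_force: [0.2, 0.3, 0.9]
gripper_width: 0.603
gripper_force: 0.0
time_s: 3.6
tcp_pos: [0.5178, 0.3138, 0.1677]
ee_rot: [[-0.139, -0.99, 0.0], [-0.99, 0.139, 0.0], [-0.0, -0.0, -1.0]]
wrist_force: [0.5, -0.1, -0.3]
gripper_width: 0.186
gripper_force: 30.0
```

Pen gripped (16 mm). Now I lift it straight out, square the yaw, and cross above the vessel.

```bash
python3 -m pendant '[[[0,0,-0.1,0],[0,0,-0.3,0],[0,0,-0.5,0],[0,0,-0.7,0],[0,0,-0.9,0],[0,0,-1,0],[0,0,-1,0]]]'
python3 -m pendant '[[[0,0,-0.2,-0.03],[0,0,-0.4,-0.07],[0,0,-0.57,-0.07],[0,0,-0.57,-0.07]]]' | head -3
python3 -m pendant '[[[0.15,0,0,0],[0.4,0,0,0],[0.7,0,0,0],[1,0,0,0]]]' | head -2
python3 -m pendant '[[[0.3,0,0,0],[0.6,0,0,0],[0.9,0,0,0],[1,0,0,0]]]' | head -2
python3 -m pendant '[[[0.3,0,0,0],[0.6,0,0,0],[0.9,0,0,0],[1,0,0,0]]]' | head -2
python3 -m pendant '[[[0.3,0,0,0],[0.6,0,0,0],[0.8,0,0,0],[0.89,0,0,0],[0.89,0,0,0],[0.89,0,0,0],[0.89,0,0,0]]]'
python3 - <<'E'
from h import *
from fit import fitlid
import json
im=optics.capture('wrist')[:,:,::-1];c=optics.get_calibration('wrist');cv2.imwrite('pics/w4raw.png',im)
json.dump({k:np.array(v).tolist() for k,v in c.items()},open('c4.json','w'))
s=sense();print(s['tcp_pos'],s['gripper_width'])
for C0 in([.553,-.004],[.556,-.002],[.551,-.006]): fitlid(im,c,C0)
t=s['tcp_pos'].copy();t[2]-=.108;print('tip px',proj('wrist',c,np.array([t])),'c',proj('wrist',c,np.array([[.553,-.0037,.131]])))
E
```

```text
time_s: 4.3
tcp_pos: [0.5182, 0.3142, 0.2695]
ee_rot: [[-0.139, -0.99, 0.003], [-0.99, 0.139, 0.003], [-0.003, -0.002, -1.0]]
wrist_force: [-0.1, -0.0, -0.9]
gripper_width: 0.185
gripper_force: 30.0
time_s: 4.7
tcp_pos: [0.5183, 0.3141, 0.326]
ee_rot: [[-0.0, -1.0, 0.003], [-1.0, 0.0, 0.002], [-0.002, -0.003, -1.0]]
time_s: 5.1
tcp_pos: [0.5166, 0.2118, 0.3223]
time_s: 5.5
tcp_pos: [0.5163, 0.1107, 0.323]
time_s: 5.9
tcp_pos: [0.5168, 0.0117, 0.3233]
time_s: 6.6
tcp_pos: [0.5177, -0.0743, 0.3243]
ee_rot: [[0.001, -1.0, -0.0], [-1.0, -0.001, 0.0], [-0.0, 0.0, -1.0]]
wrist_force: [0.4, 0.6, -1.1]
gripper_width: 0.182
gripper_force: 30.0
[ 0.51776146 -0.0743325   0.32445332] 0.18288635037795542
lid [ 0.5504 -0.007   0.0543] n 42 med|res|mm 0.51
lid [0.5529 0.0011 0.0574] n 19 med|res|mm 0.33
lid [ 0.5507 -0.0081  0.0533] n 42 med|res|mm 0.43
tip px [[252.96232485 190.22229139]] c [[225.76128449 224.81414381]]
```

```bash
python3 -m pendant '[[[0,0,0.15,0],[0,0,0.35,0],[0,0,0.55,0],[0,0,0.75,0],[0,0,0.9,0],[0,0,1,0],[0,0,1,0],[0,0,1,0]]]'
python3 - <<'E'
from h import *
import json
im=optics.capture('wrist')[:,:,::-1];c=optics.get_calibration('wrist');cv2.imwrite('pics/w5raw.png',im)
json.dump({k:np.array(v).tolist() for k,v in c.items()},open('c5.json','w'))
s=sense();print(s['tcp_pos'])
t=s['tcp_pos'].copy();t[2]-=.108;print('tip px',proj('wrist',c,np.array([t])))
x0,y0=150,125
cv2.imwrite('pics/w5.png',cv2.resize(im[y0:y0+150,x0:x0+200],(800,600),interpolation=cv2.INTER_CUBIC))
E
```

```text
time_s: 7.45
tcp_pos: [0.5182, -0.075, 0.2252]
ee_rot: [[0.001, -1.0, 0.001], [-1.0, -0.001, -0.0], [0.0, -0.001, -1.0]]
wrist_force: [0.2, -0.3, -1.5]
gripper_width: 0.179
gripper_force: 30.0
[ 0.51837626 -0.07510327  0.22552639]
tip px [[253.18970764 190.21917573]]
```

View pics/w5.png

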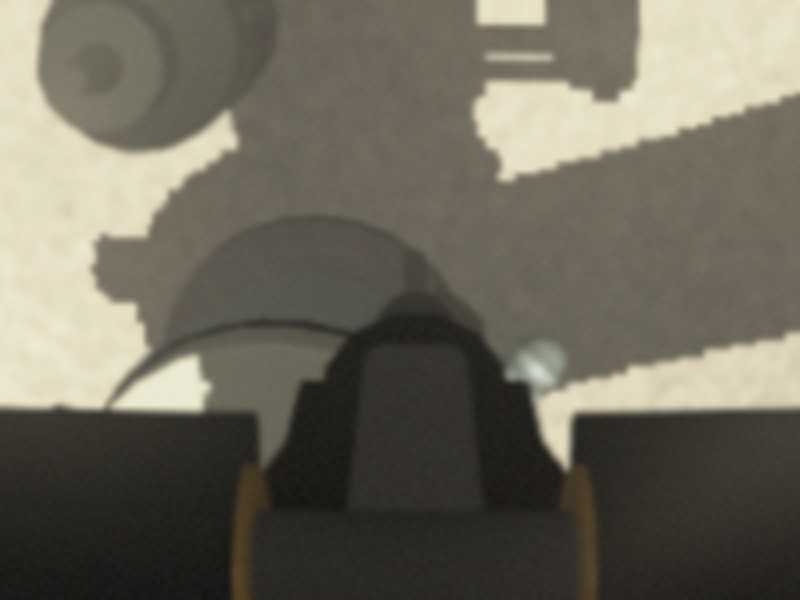

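The tip is at crop (414,256), within about a millimetre of its prediction (412,260). The black gasket line runs (110,405)–(180,350)–(270,322)–(350,330), so I'll fit the vessel from that, relative to the tip.

```bash
cat > g.py <<'E'
from h import *
import json
from scipy.optimize import least_squares
from scipy.ndimage import map_coordinates
c=json.load(open('c5.json'));im=cv2.imread('pics/w5raw.png').astype(float).mean(2)
C=np.array([.553,-.0037])
for it in range(3):
    P=[];A=[]
    for a in np.radians(np.arange(-112,-20,3)):
        rr=np.arange(.049,.061,.00025);w=np.c_[C[0]+rr*np.cos(a),C[1]+rr*np.sin(a),np.full(len(rr),.1155)]
        u=proj('wrist',c,w);v=map_coordinates(im,[u[:,1],u[:,0]],order=1);k=v.argmin()
        if u[k,1]<224 and v[k]<np.median(v)-12 and 0<k<len(rr)-1:P.append(w[k,:2]);A.append(np.degrees(a))
    P=np.array(P)
    s=least_squares(lambda q:np.hypot(*(P-q[:2]).T)-.055,C,loss='soft_l1',f_scale=.0005);C=s.x
    print(C,np.round(A),np.round(s.fun*1e3,1))
E
python3 g.py
python3 - <<'E'
from h import *
import json
c=json.load(open('c5.json'));f=lambda p:np.array(p)/4+[150,125]-.4
print('tip at',at_z('wrist',c,f((414,256)),.1165),'tap end',at_z('wrist',c,f((537,365)),.17))
P=np.array([at_z('wrist',c,f(p),.1155)[:2] for p in[(110,405),(145,373),(180,350),(225,330),(270,322),(350,330)]]);print(P)
E
```

```text
[ 0.55186671 -0.00434662] [-106. -103. -100.  -97.  -94.  -91.  -88.  -85.  -82.  -79.  -76.  -73.
  -70.  -67.  -64.  -61.  -58.  -55.  -52.  -49.  -46.  -43.] [ 0.1 -0.4 -0.1 -0.5  0.3  0.1  0.2 -0.3  0.   0.3  0.2 -0.  -0.2  0.6
  0.2  0.2  0.1 -0.4 -0.3 -0.2 -0.2  0.2]
[ 0.55187925 -0.00437524] [-106. -103. -100.  -97.  -94.  -91.  -88.  -85.  -82.  -79.  -76.  -73.
  -70.  -67.  -64.  -61.  -58.  -55.  -52.  -49.  -46.  -43.  -40.] [-0.5 -0.3 -0.  -0.3 -0.5  0.2  0.2  0.2 -0.3  0.2  0.5  0.5  0.2  0.2
  0.5  0.7 -0.  -0.3 -0.5 -0.3 -0.3 -0.  -0.3]
[ 0.55189744 -0.00437325] [-106. -103. -100.  -97.  -94.  -91.  -88.  -85.  -82.  -79.  -76.  -73.
  -70.  -67.  -64.  -61.  -58.  -55.  -52.  -49.  -46.  -43.  -40.] [-0.5 -0.2  0.  -0.2 -0.5  0.3  0.3  0.3 -0.3 -0.   0.5  0.2  0.2  0.2
  0.5  0.7 -0.  -0.3 -0.5 -0.3 -0.3 -0.  -0.3]
tip at [ 0.51846362 -0.07640996  0.1165    ] tap end [ 0.49417355 -0.0689127   0.17      ]
[[ 0.59559255 -0.03691119]
 [ 0.58568962 -0.04578849]
 [ 0.57629175 -0.0520191 ]
 [ 0.56469009 -0.05734052]
 [ 0.55347676 -0.05947066]
 [ 0.53399115 -0.05750037]]
```

```bash
python3 -m pendant '[[[-0.03,-0.015,0,0],[-0.06,-0.03,0,0],[-0.09,-0.045,0,0],[-0.12,-0.06,0,0],[-0.14,-0.07,0,0],[-0.14,-0.07,0,0],[-0.14,-0.07,0,0]]]'
python3 - <<'E'
from h import *
import json
im=optics.capture('wrist')[:,:,::-1];c=optics.get_calibration('wrist');cv2.imwrite('pics/w6raw.png',im)
json.dump({k:np.array(v).tolist() for k,v in c.items()},open('c6.json','w'))
s=sense();print(s['tcp_pos']);t=s['tcp_pos'].copy();t[2]-=.108
x0,y0=200,160
f=lambda p:(np.array(p)-[x0,y0])*10+5
a=np.radians(np.arange(-170,-40,10));g=np.c_[.5519+.055*np.cos(a),-.0044+.055*np.sin(a),np.full(13,.1155)]
print('tip',f(proj('wrist',c,np.array([t]))));print('gasket',f(proj('wrist',c,g)).round().tolist())
cv2.imwrite('pics/w6.png',cv2.resize(im[y0:y0+60,x0:x0+80],(800,600),interpolation=cv2.INTER_CUBIC))
E
sed -i 's/c5/c6/;s/w5raw/w6raw/' g.py; python3 g.py | grep 0.55
```

```text
time_s: 8.2
tcp_pos: [0.5247, -0.0612, 0.2245]
ee_rot: [[0.0, -1.0, -0.0], [-1.0, -0.0, -0.0], [0.0, 0.0, -1.0]]
wrist_force: [-0.3, -0.6, -0.7]
gripper_width: 0.18
gripper_force: 30.0
[ 0.52465245 -0.06128501  0.22450283]
tip [[534.27460668 307.27703325]]
gasket [[803.0, 759.0], [781.0, 674.0], [742.0, 593.0], [688.0, 518.0], [618.0, 452.0], [537.0, 397.0], [446.0, 357.0], [349.0, 332.0], [249.0, 324.0], [150.0, 332.0], [56.0, 357.0], [-30.0, 396.0], [-105.0, 450.0]]
[ 0.55186394 -0.00457228] [-112. -109. -106. -103. -100.  -97.  -94.  -91.  -88.  -85.  -82.  -79.
[ 0.5520089  -0.00443244] [-112. -109. -106. -103. -100.  -97.  -94.  -91.  -88.  -85.  -82.  -79.
[ 0.55209431 -0.00449229] [-112. -109. -106. -103. -100.  -97.  -94.  -91.  -88.  -85.  -82.  -79.
```

View pics/w6.png

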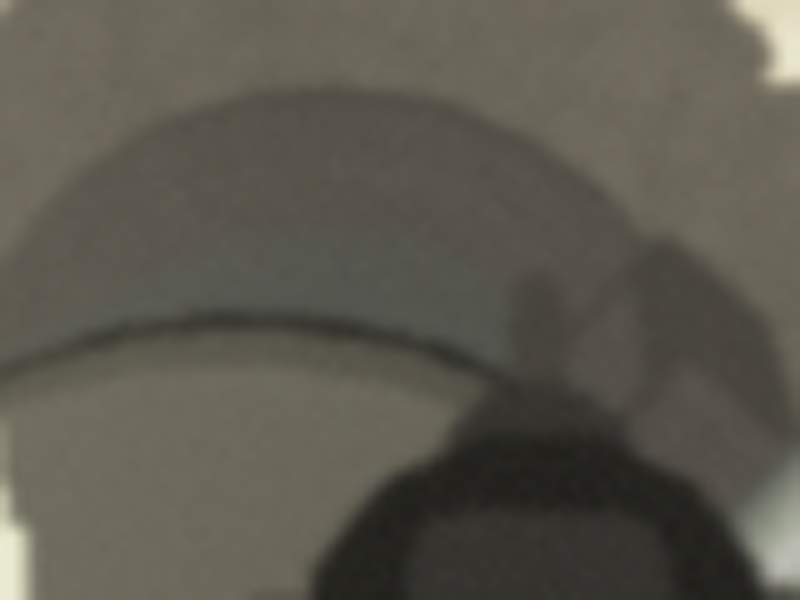

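Nose tip centre is at about (537,297), predicted (534,307), so the tip sits about 1 mm towards −y. The gasket line falls exactly on the fit. Now I compute the scan rows.

```bash
cat > path.py <<'E'
import numpy as np
C=np.array([.5521,-.0036]);Y=-132.8;R=.0605
cur=np.array([.5247,-.0613])
P=lambda a,r:C+r*np.array([np.cos(np.radians(a)),np.sin(np.radians(a))])
def loc(k,o,t):
    a=np.radians(Y+120*k);return C+o*np.array([np.cos(a),np.sin(a)])+t*np.array([-np.sin(a),np.cos(a)])
arc=lambda a,b:[P(x,R) for x in np.linspace(a,b,200)]
o,t=R*np.cos(np.radians(13.5)),R*np.sin(np.radians(13.5))
dod=lambda k:[loc(k,o,-t),loc(k,.078,-t),loc(k,.078,t),loc(k,o,t)]
segs=[[cur,P(Y+17.5,R)],arc(Y+17.5,Y+106.5),dod(1),arc(Y+133.5,Y+226.5),dod(2),arc(Y+253.5,Y+342.5)]
W=[]
for i,s in enumerate(segs):
    s=np.array(s);L=np.r_[0,np.cumsum(np.linalg.norm(np.diff(s,axis=0),axis=1))]
    # sample each polyline leg so that corners are kept
    legs=[s] if i not in(2,4) else [s[j:j+2] for j in range(3)]
    for l in legs:
        L=np.r_[0,np.cumsum(np.linalg.norm(np.diff(l,axis=0),axis=1))];n=int(np.ceil(L[-1]/.003-.15))
        q=np.linspace(0,L[-1],n+1)[1:];W+=[(i,np.interp(x,L,l[:,0]),np.interp(x,L,l[:,1])) for x in q]
W=np.array(W);b=cur.copy()
for k in range(0,len(W),8):
    w=W[k:k+8];rel=np.c_[-(w[:,2]-b[1]),-(w[:,1]-b[0])]*10
    rel=np.round(rel/.005)*.005
    print(k//8,int(w[0,0]),'['+','.join('[%g,%g,0,0]'%(a+0,c+0) for a,c in rel)+']')
    b=b+np.array([-rel[-1,1],-rel[-1,0]])/10
print(b,len(W))
E
python3 path.py
```

```text
0 0 [[-0.03,-0.015,0,0],[-0.02,-0.04,0,0],[-0.01,-0.07,0,0],[0,-0.1,0,0],[0.01,-0.125,0,0],[0.015,-0.155,0,0],[0.02,-0.185,0,0],[0.025,-0.215,0,0]]
1 1 [[0,-0.025,0,0],[0.005,-0.055,0,0],[0,-0.085,0,0],[0,-0.115,0,0],[-0.005,-0.145,0,0],[-0.01,-0.175,0,0],[-0.015,-0.2,0,0],[-0.02,-0.23,0,0]]
2 1 [[-0.01,-0.03,0,0],[-0.02,-0.055,0,0],[-0.035,-0.08,0,0],[-0.045,-0.11,0,0],[-0.06,-0.135,0,0],[-0.075,-0.16,0,0],[-0.09,-0.185,0,0],[-0.11,-0.205,0,0]]
3 1 [[-0.02,-0.025,0,0],[-0.04,-0.045,0,0],[-0.06,-0.065,0,0],[-0.08,-0.085,0,0],[-0.105,-0.105,0,0],[-0.13,-0.12,0,0],[-0.155,-0.14,0,0],[-0.18,-0.155,0,0]]
4 1 [[-0.025,-0.01,0,0],[-0.02,-0.04,0,0],[-0.01,-0.065,0,0],[-0.005,-0.09,0,0],[0,-0.12,0,0],[0.005,-0.145,0,0],[0.01,-0.17,0,0],[0.02,-0.2,0,0]]
5 2 [[-0.03,-0.005,0,0],[-0.055,-0.01,0,0],[-0.085,-0.015,0,0],[-0.11,-0.025,0,0],[-0.14,-0.03,0,0],[-0.165,-0.035,0,0],[-0.195,-0.04,0,0],[-0.22,-0.05,0,0]]
6 2 [[-0.03,-0.005,0,0],[-0.055,-0.01,0,0],[-0.065,0.015,0,0],[-0.07,0.045,0,0],[-0.075,0.07,0,0],[-0.08,0.095,0,0],[-0.085,0.125,0,0],[-0.095,0.15,0,0]]
7 2 [[-0.005,0.025,0,0],[-0.035,0
[... 937 characters left out ...]
,0],[0.105,0.055,0,0],[0.13,0.05,0,0],[0.155,0.04,0,0]]
14 4 [[0.025,-0.005,0,0],[0.055,-0.015,0,0],[0.07,0.01,0,0],[0.085,0.035,0,0],[0.105,0.055,0,0],[0.12,0.08,0,0],[0.14,0.1,0,0],[0.165,0.12,0,0]]
15 5 [[0.02,0.02,0,0],[0.045,0.04,0,0],[0.065,0.055,0,0],[0.09,0.07,0,0],[0.115,0.085,0,0],[0.145,0.1,0,0],[0.17,0.11,0,0],[0.195,0.125,0,0]]
16 5 [[0.03,0.01,0,0],[0.06,0.015,0,0],[0.085,0.025,0,0],[0.115,0.03,0,0],[0.145,0.03,0,0],[0.175,0.035,0,0],[0.205,0.035,0,0],[0.235,0.035,0,0]]
17 5 [[0.025,0,0,0],[0.055,-0.005,0,0],[0.085,-0.01,0,0],[0.115,-0.015,0,0],[0.145,-0.02,0,0],[0.17,-0.03,0,0],[0.2,-0.04,0,0],[0.225,-0.05,0,0]]
18 5 [[0.025,-0.015,0,0],[0.055,-0.03,0,0]]
[ 0.4997 -0.0338] 146
```

```bash
p(){ grep -E 'tcp_pos|force' | tr '\n' ' '; echo; }
python3 -m pendant '[[[-0.03,-0.015,0,0],[-0.02,-0.04,0,0],[-0.01,-0.07,0,0],[0,-0.1,0,0],[0.01,-0.125,0,0],[0.015,-0.155,0,0],[0.02,-0.185,0,0],[0.025,-0.215,0,0]]]' | p
python3 -m pendant '[[[0,-0.025,0,0],[0.005,-0.055,0,0],[0,-0.085,0,0],[0,-0.115,0,0],[-0.005,-0.145,0,0],[-0.01,-0.175,0,0],[-0.015,-0.2,0,0],[-0.02,-0.23,0,0]]]' | p
python3 -m pendant '[[[-0.01,-0.03,0,0],[-0.02,-0.055,0,0],[-0.035,-0.08,0,0],[-0.045,-0.11,0,0],[-0.06,-0.135,0,0],[-0.075,-0.16,0,0],[-0.09,-0.185,0,0],[-0.11,-0.205,0,0]]]' | p
python3 -m pendant '[[[-0.02,-0.025,0,0],[-0.04,-0.045,0,0],[-0.06,-0.065,0,0],[-0.08,-0.085,0,0],[-0.105,-0.105,0,0],[-0.13,-0.12,0,0],[-0.155,-0.14,0,0],[-0.18,-0.155,0,0]]]' | p
```

```text
tcp_pos: [0.5464, -0.0639, 0.2245] wrist_force: [0.4, -0.7, -0.3] gripper_force: 30.0 
tcp_pos: [0.5694, -0.0617, 0.2245] wrist_force: [-1.2, -0.1, -1.1] gripper_force: 30.0 
tcp_pos: [0.5899, -0.0507, 0.2245] wrist_force: [-0.1, -0.7, -0.2] gripper_force: 30.0 
tcp_pos: [0.6053, -0.0326, 0.2245] wrist_force: [-0.5, 0.2, -0.7] gripper_force: 30.0
```

```bash
p(){ grep -E 'tcp_pos|force' | tr '\n' ' '; echo; }
python3 -m pendant '[[[-0.025,-0.01,0,0],[-0.02,-0.04,0,0],[-0.01,-0.065,0,0],[-0.005,-0.09,0,0],[0,-0.12,0,0],[0.005,-0.145,0,0],[0.01,-0.17,0,0],[0.02,-0.2,0,0]]]' | p
python3 -m pendant '[[[-0.03,-0.005,0,0],[-0.055,-0.01,0,0],[-0.085,-0.015,0,0],[-0.11,-0.025,0,0],[-0.14,-0.03,0,0],[-0.165,-0.035,0,0],[-0.195,-0.04,0,0],[-0.22,-0.05,0,0]]]' | p
python3 -m pendant '[[[-0.03,-0.005,0,0],[-0.055,-0.01,0,0],[-0.065,0.015,0,0],[-0.07,0.045,0,0],[-0.075,0.07,0,0],[-0.08,0.095,0,0],[-0.085,0.125,0,0],[-0.095,0.15,0,0]]]' | p
python3 -m pendant '[[[-0.005,0.025,0,0],[-0.035,0.025,0,0],[-0.065,0.03,0,0],[-0.095,0.035,0,0],[-0.125,0.04,0,0],[-0.15,0.045,0,0],[-0.18,0.055,0,0],[-0.21,0.065,0,0]]]' | p
python3 -m pendant '[[[-0.025,0.01,0,0],[-0.055,0.025,0,0],[-0.08,0.035,0,0],[-0.105,0.05,0,0],[-0.13,0.07,0,0],[-0.155,0.085,0,0],[-0.175,0.105,0,0],[-0.2,0.125,0,0]]]' | p
python3 -m pendant '[[[-0.02,0.02,0,0],[-0.04,0.04,0,0],[-0.06,0.065,0,0],[-0.08,0.085,0,0],[-0.095,0.11,0,0],[-0.11,0.135,0,0],[-0.125,0.165,0,0],[-0.14,0.19,0,0]]]' | p
python3 -m pendant '[[[-0.01,0.03,0,0],[-0.02,0.055,0,0],[-0.03,0.085,0,0],[-0.035,0.115,0,0],[-0.04,0.14,0,0],[-0.045,0.17,0,0],[-0.05,0.2,0,0],[-0.05,0.23,0,0]]]' | p
```

```text
tcp_pos: [0.6254, -0.0349, 0.2245] wrist_force: [-0.2, 0.2, -0.1] gripper_force: 30.0 
tcp_pos: [0.6302, -0.0125, 0.2246] wrist_force: [0.3, -0.9, -0.7] gripper_force: 30.0 
tcp_pos: [0.6148, -0.0033, 0.2246] wrist_force: [0.0, 0.1, -0.6] gripper_force: 30.0 
tcp_pos: [0.6086, 0.018, 0.2245] wrist_force: [0.7, 0.2, 0.4] gripper_force: 30.0 
tcp_pos: [0.596, 0.0379, 0.2246] wrist_force: [0.2, -0.4, -0.4] gripper_force: 30.0 
tcp_pos: [0.5769, 0.0518, 0.2246] wrist_force: [-0.7, 0.6, -1.1] gripper_force: 30.0 
tcp_pos: [0.5539, 0.0568, 0.2245] wrist_force: [0.3, -0.1, -0.2] gripper_force: 30.0
```

```bash
p(){ grep -E 'tcp_pos|force' | tr '\n' ' '; echo; }
python3 -m pendant '[[[0,0.03,0,0],[0,0.06,0,0],[-0.025,0.07,0,0],[-0.055,0.075,0,0],[-0.08,0.085,0,0],[-0.105,0.09,0,0],[-0.13,0.1,0,0],[-0.16,0.11,0,0]]]' | p
python3 -m pendant '[[[-0.025,0.005,0,0],[-0.015,0.035,0,0],[-0.005,0.06,0,0],[0,0.09,0,0],[0.01,0.115,0,0],[0.02,0.14,0,0],[0.025,0.17,0,0],[0.035,0.195,0,0]]]' | p
python3 -m pendant '[[[0.01,0.03,0,0],[0.015,0.055,0,0],[0.025,0.08,0,0],[0.05,0.075,0,0],[0.075,0.065,0,0],[0.105,0.055,0,0],[0.13,0.05,0,0],[0.155,0.04,0,0]]]' | p
python3 -m pendant '[[[0.025,-0.005,0,0],[0.055,-0.015,0,0],[0.07,0.01,0,0],[0.085,0.035,0,0],[0.105,0.055,0,0],[0.12,0.08,0,0],[0.14,0.1,0,0],[0.165,0.12,0,0]]]' | p
python3 -m pendant '[[[0.02,0.02,0,0],[0.045,0.04,0,0],[0.065,0.055,0,0],[0.09,0.07,0,0],[0.115,0.085,0,0],[0.145,0.1,0,0],[0.17,0.11,0,0],[0.195,0.125,0,0]]]' | p
python3 -m pendant '[[[0.03,0.01,0,0],[0.06,0.015,0,0],[0.085,0.025,0,0],[0.115,0.03,0,0],[0.145,0.03,0,0],[0.175,0.035,0,0],[0.205,0.035,0,0],[0.235,0.035,0,0]]]' | p
python3 -m pendant '[[[0.025,0,0,0],[0.055,-0.005,0,0],[0.085,-0.01,0,0],[0.115,-0.015,0,0],[0.145,-0.02,0,0],[0.17,-0.03,0,0],[0.2,-0.04,0,0],[0.225,-0.05,0,0]]]' | p
```

```text
tcp_pos: [0.5431, 0.073, 0.2245] wrist_force: [0.6, -0.0, -0.5] gripper_force: 30.0 
tcp_pos: [0.5234, 0.0691, 0.2246] wrist_force: [-1.0, -0.2, -0.3] gripper_force: 30.0 
tcp_pos: [0.5198, 0.0534, 0.2245] wrist_force: [-0.7, 1.0, -1.3] gripper_force: 30.0 
tcp_pos: [0.5075, 0.0371, 0.2246] wrist_force: [0.0, 0.5, -0.7] gripper_force: 30.0 
tcp_pos: [0.4951, 0.0175, 0.2245] wrist_force: [0.4, -0.4, -0.5] gripper_force: 30.0 
tcp_pos: [0.4917, -0.006, 0.2246] wrist_force: [-0.3, -0.4, -1.5] gripper_force: 30.0 
tcp_pos: [0.4968, -0.0285, 0.2245] wrist_force: [-0.6, -0.6, -1.3] gripper_force: 30.0
```

```bash
p(){ grep -E 'time|tcp_pos|force' | tr '\n' ' '; echo; }
python3 -m pendant '[[[0.025,-0.015,0,0],[0.055,-0.03,0,0],[0.055,-0.03,0,0],[0.055,-0.03,0,0]]]' | p
python3 -m pendant '[[[0,0.05,0,0],[0,0.12,0,0],[0,0.2,0,0],[0,0.3,-0.1,0],[0,0.3,-0.25,0],[0,0.3,-0.4,0],[0,0.3,-0.5,0],[0,0.3,-0.5,0]]]' | p
python3 -m pendant '[[[-0.1,0,0,0],[-0.3,0,0,0],[-0.5,0,0,0],[-0.75,0,0,0],[-1,0,0,0]]]' | p
python3 -m pendant '[[[-0.25,0,0,0],[-0.5,0,0,0],[-0.75,0,0,0],[-1,0,0,0]]]' | p
python3 -m pendant '[[[-0.25,0,0,0],[-0.5,-0.1,0,0],[-0.75,-0.3,0,0],[-1,-0.48,0,0]]]' | p
python3 -m pendant '[[[-0.2,0,0,0.03],[-0.35,0,0,0.07],[-0.44,0,0,0.07],[-0.475,0,0,0.07],[-0.475,0,0,0.07],[-0.475,0,0,0.07],[-0.475,0,0,0.07]]]' | p
python3 -m pendant '[[[0,0,0.1,0],[0,0,0.25,0],[0,0,0.4,0],[0,0,0.5,0],[0,0,0.6,0],[0,0,0.6,0]]]' | p
```

```text
time_s: 23.05 tcp_pos: [0.4997, -0.0339, 0.2245] wrist_force: [-0.7, -0.7, -0.7] gripper_force: 30.0 
time_s: 23.85 tcp_pos: [0.4702, -0.0336, 0.2766] wrist_force: [0.0, -0.2, -0.3] gripper_force: 30.0 
time_s: 24.35 tcp_pos: [0.4689, 0.0674, 0.2735] wrist_force: [-0.1, 0.5, -0.7] gripper_force: 30.0 
time_s: 24.75 tcp_pos: [0.4688, 0.1676, 0.2734] wrist_force: [0.4, -0.5, -0.6] gripper_force: 30.0 
time_s: 25.15 tcp_pos: [0.5173, 0.2678, 0.2735] wrist_force: [-0.3, -0.7, -1.4] gripper_force: 30.0 
time_s: 25.85 tcp_pos: [0.5176, 0.3131, 0.2748] wrist_force: [-0.2, 0.1, -0.2] gripper_force: 30.0 
time_s: 26.45 tcp_pos: [0.517, 0.3131, 0.2128] wrist_force: [-0.0, 0.2, -0.7] gripper_force: 30.0
```

```bash
p(){ grep -E 'time|tcp_pos|force' | tr '\n' ' '; echo; }
python3 -m pendant '[[[0,0,0.1,0],[0,0,0.2,0],[0,0,0.3,0],[0,0,0.38,0],[0,0,0.42,0],[0,0,0.45,0],[0,0,0.46,0],[0,0,0.46,0]]]' | p
python3 -m pendant '[[[0,0,0,0],[0,0,0,0],[0,0,0,0],[0,0,0.005,0],[0,0,0.005,0]]]' | p
python3 - <<'E'
from h import *
im=optics.capture('wrist')[:,:,::-1]; sd=optics.capture('side')[:,:,::-1]; c=optics.get_calibration('side')
x,y=proj('side',c,np.array([[.518,.33,.16]]))[0].astype(int);print(x,y)
a=cv2.resize(im[100:310,116:396],(400,300),interpolation=cv2.INTER_CUBIC)
b=cv2.resize(sd[max(0,y-38):max(0,y-38)+75,x-50:x+50],(400,300),interpolation=cv2.INTER_CUBIC)
cv2.imwrite('pics/h1.png',cv2.resize(np.hstack([a,b]),(800,300)))
E
```

```text
time_s: 27.25 tcp_pos: [0.5178, 0.3138, 0.1687] wrist_force: [0.4, 0.6, -1.0] gripper_force: 30.0 
time_s: 27.75 tcp_pos: [0.5176, 0.3137, 0.168] wrist_force: [-0.5, -0.0, -0.5] gripper_force: 30.0 
234 251
```

View pics/h1.png

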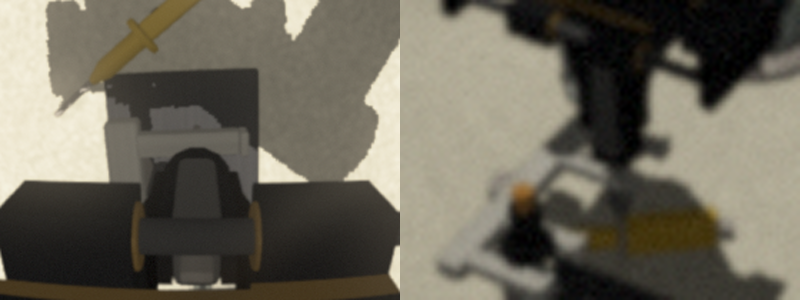

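Run:
```python
from h import *
c=optics.get_calibration('wrist');T=np.array(c['camera_from_world'])
now=lambda p:at_z('wrist',c,np.array(p)/1.4286+[116,100],.01)
print('now tip',now((58,112)),'body',now((140,38)),'end',now((195,2)))
# w3 pose: same yaw, shifted by TCP difference
d=np.array([.5185,.3130,.2400])-np.array([.5177,.3137,.168]);T3=T.copy();T3[:3,3]-=T[:3,:3]@d
c3={'camera_matrix':c['camera_matrix'],'camera_from_world':T3}
w3=lambda p:at_z('wrist',c3,np.array(p)/3.333+[136,130],.01)
print('w3 tip',w3((125,130)),'body',w3((205,50)))
for n,l in{'scene':[(547,222),(546,245),(541,268),(535,292)],'side':[(298,360),(304,395),(307,415)]}.items():
    cc=optics.get_calibration(n)
    for p in l: print(n,p,at_z(n,cc,np.array(p)*.64,.01))
cc=optics.get_calibration('side')
print('side now',[at_z('side',cc,np.array([184+(u-400)/4,213+v/4]),.01).round(3) for u,v in[(590,240),(720,230)]])
im=optics.capture('scene')[:,:,::-1]; sd=optics.capture('side')[:,:,::-1]
a=cv2.resize(im[60:210,270:420],(400,400),interpolation=cv2.INTER_CUBIC);b=cv2.resize(sd[200:350,150:300],(400,400),interpolation=cv2.INTER_CUBIC)
cv2.imwrite('pics/h2.png',np.hstack([a,b]))
```

```text
now tip [0.62762818 0.29810195 0.01      ] body [0.55157782 0.25108936 0.01      ] end [0.50669314 0.23033188 0.01      ]
w3 tip [0.62795289 0.3014117  0.01      ] body [0.58844219 0.27408856 0.01      ]
scene (547, 222) [0.57083124 0.43767918 0.01      ]
scene (546, 245) [0.60876586 0.38422906 0.01      ]
scene (541, 268) [0.63910849 0.32856209 0.01      ]
scene (535, 292) [0.66787829 0.27290106 0.01      ]
side (298, 360) [0.77354983 0.13779995 0.01      ]
side (304, 395) [0.70634273 0.22468389 0.01      ]
side (307, 415) [0.67333088 0.26855653 0.01      ]
side now [array([0.571, 0.258, 0.01 ]), array([0.493, 0.217, 0.01 ])]
```

View pics/h2.png

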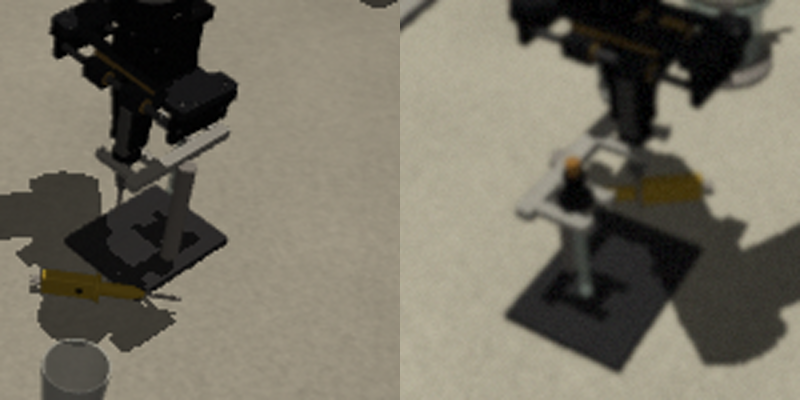

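The left crop shows the pen's nose hanging through the free fork at (122,185). The electrode (orange cap, (572,165)) is undisturbed. The yellow pen is lying on the bench at (90,290). It was already down in the t=2.25 s picture, before I went down, and the arm was never near it and no contact force showed. Now releasing.

```bash
p(){ grep -E 'time|tcp_pos|force|width' | tr '\n' ' '; echo; }
python3 -m pendant '[[[0,0,0,0],[0,0,0,0],[0,0,0,0],[0,0,0,0],[0,0,0,0],[0,0,0,0]]]' 0.4 | p
python3 -m pendant '[[[0,0,-0.1,0],[0,0,-0.3,0],[0,0,-0.5,0],[0,0,-0.7,0],[0,0,-0.9,0],[0,0,-0.9,0]]]' | p
python3 -m pendant '[[[0.3,0,-0.3,0],[0.6,0,-0.6,0],[0.8,0,-0.7,0],[0.8,0,-0.7,0],[0.8,0,-0.7,0],[0.8,0,-0.7,0]]]' | p
python3 - <<'E'
from h import *
im=optics.capture('wrist')[:,:,::-1]; sc=optics.capture('scene')[:,:,::-1]; sd=optics.capture('side')[:,:,::-1]
z=lambda i,s:cv2.resize(i,s,interpolation=cv2.INTER_CUBIC)
c=optics.get_calibration('wrist');q=proj('wrist',c,np.array([[.518,.3115,.155],[.52,.314,.215]]));print(q)
x,y=q[0].astype(int);y0=min(max(0,y-50),284)
a=z(im[y0:y0+100,x-50:x+50],(400,400));b=z(sd[200:300,190:290],(400,400));print(x-50,y0)
cv2.imwrite('pics/h3.png',np.hstack([a,b]))
E
```

```text
time_s: 28.55 tcp_pos: [0.5177, 0.3137, 0.1681] wrist_force: [-0.2, 0.3, 1.3] gripper_width: 0.576 gripper_force: 0.0 
time_s: 29.15 tcp_pos: [0.5192, 0.3147, 0.2623] wrist_force: [0.3, 0.9, 0.1] gripper_width: 0.598 gripper_force: 0.0 
time_s: 29.75 tcp_pos: [0.5061, 0.2348, 0.3262] wrist_force: [0.4, -0.4, -0.3] gripper_width: 0.603 gripper_force: 0.0 
[[252.21486196 236.94638246]
 [250.59588662 262.84222884]]
202 186
```

My picture budget is used up, so I check the hung pen numerically against the first side view.

Run:
```python
from h import *
ref={n:cv2.resize(cv2.imread(f'pics/{n}0.png'),(512,384),interpolation=cv2.INTER_AREA) for n in('side','scene')}
for n,P in{'side':{'pen':(.518,.3115),'el':(.526,.402)},'scene':{'pen':(.518,.3115),'el':(.526,.402)}}.items():
    now=np.ascontiguousarray(optics.capture(n)[:,:,::-1]);c=optics.get_calibration(n)
    for k,(x,y) in P.items():
        q=proj(n,c,np.array([[x,y,.22],[x,y,.145]]));u=int(q[:,0].mean());v0,v1=int(q[0,1]),int(q[1,1])
        t=ref[n][v0-2:v1+4,u-8:u+9];w=now[v0-8:v1+10,u-14:u+15]
        m=cv2.matchTemplate(w,t,cv2.TM_CCOEFF_NORMED);_,b,_,l=cv2.minMaxLoc(m);print(n,k,'score %.3f shift'%b,(l[0]-6,l[1]-6))
```

```text
side pen score 0.665 shift (0, 1)
side el score 0.996 shift (0, 0)
scene pen score 0.969 shift (0, 0)
scene el score 0.997 shift (0, 0)
```

```bash
python3 -c "
from station import r,sense
print(sense()['time_s'],r.finish_job())"
```

```text
the job is handed in; nothing more can be done
30.0 None
```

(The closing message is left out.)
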